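# Set out the staining tray

## Robot

A 6-joint arm with a two-finger parallel gripper is mounted at the origin on a cart in front of the work surface, level with it; the furniture and walls round the work are solid. World frame = base frame: x ahead of the robot, y to its left, z up, the work surface at z = 0. Lengths are in m, angles in rad, forces in N, time in s.
With the tool pointing down it reaches from about 0.4 to 0.825 m from the base axis. Payload 7 kg.
Tool frame: the origin (TCP) lies at the very end of the fingers, on their centre line; the grasp point (between the pads) lies 19 mm behind it (arm.grip_point_offset is the distance from the TCP to the grasp point, in m); z points along the fingers, y is the line along which they close (so a half turn about z gives the same grasp; the last joint's range is limited). The gripper opens to 88 mm and grips with 3 to 60 N. Pads are 19 mm wide; open, the fingers measure 130 mm over their backs; the gripper's body (78 mm by 193 mm) begins 47 mm behind the grasp point.
Start: joints at [1.567, 0.359, 0.012, 0, -1.224, -0.288], TCP at [0.194, 0.646, 0.227] pointing down, gripper open.
Joint ranges: [-3.07, 3.07], [-1.43, 2.12], [-1.02, 1.25], [-3.03, 1.67], [-3.05, -0], [-3.03, 3.03]. Speed limits (rad/s): [2.39, 2.39, 3.01, 3.14, 3.14, 3.14].

## Interface

Orientations are given as [roll, pitch, yaw] about the fixed x, y, z axes, in that order (R = Rz(yaw) Ry(pitch) Rx(roll)).
In Python, from station import arm, cams gives the robot as it stands.
- The arm moves only by the shell command python3 -m handwheel 'ROWS' [FORCE]. ROWS is JSON, a list that holds one entry, the list of rows, each a list of 7 numbers: the shift along the tool's x, y, z normalised to -1 to 1, where 1 is 0.08 m, then the turn, a rotation vector about the tool's x, y, z normalised to -1 to 1, where 1 is 0.5 rad, then the closure in counts, from 0 (fully open) to 255 (shut). In form: [[[x, y, z, wx, wy, wz, hand], ...]]. A call has 1 to 5 rows; each row is the pose to reach, as a shift and turn from the pose commanded when the call began, along the tool's axes at that moment; what a row does not reach only later rows make up. A row lasts 1/8 s, in which the tool goes at most 62.5 mm and 10.7 degrees, less where a joint would pass 70% of its speed; a pose out of reach is approached as far as the arm can. A call with a number of a shift or a turn outside -1 to 1 is refused whole. A call with a gripper value outside its range is refused whole. The fingers move at their own pace and stop on an object; FORCE is the grip in N (left out, the last holds). Time passes only in rows, so rows that repeat a pose let the fingers close. It gives the time, the measured TCP pose, the force, the opening and the grip force at its end, in the units of the state.
- arm.get_state(): the state, without advancing time (a new reading comes with each control period).
- cams.grab_frame(name): name is "scene" or "top"; returns the picture (420x560x3 uint8, blue, green, red); there is no depth.
- cams.camera_info(name): a dict with "camera_matrix" (3x3 intrinsics, pixels), "R" (3x3) and "t" (3): a world point X has camera coordinates R X + t. Camera axes: x right, y down, z forward; pixel columns grow to the right and rows downward; lengths in m; the calibration is good to about 2 mm. A picture is of the moment at which its call begins. camera_info takes no time and is no camera call.
- arm.job_done(): hands the job in; it is judged then, once.
The state is a dict: "t": time; "q": joint angles; "qd": joint speeds; "joint_efforts": joint torques, N m; "eef_pos": TCP position; "ee_rot": TCP orientation; "force": force on the tool from outside, world axes, zero at the start; "moment": the same for the moment, N m; "width": finger opening in m; "gripper_force": force on a finger pad.
Only numpy, scipy, OpenCV 4.12 (cv2) and the standard library are available. Lean on these libraries where they do the work, as an engineer would, in place of code of your own. Each camera call takes 0.05 s, during which the arm holds its last target. There are 200 camera calls.

## Task

Set out the blue-rimmed tray that holds the two petri dishes for staining: stand the white specimen jar midway between the dishes, in line with them, with the small cover glass box centred flat on its lid. Stand the red-collared dropper bottle straight behind the brown dish and the black-collared one straight behind the grey-green dish, each on the tray floor halfway between its dish and the tray's far long rim. Keep jar and bottles upright throughout and leave the folding loupe where it lies.

Things in the scene. Friction and masses are not known exactly. Their poses are not given: they have to be found in the camera images.
- tray: White enamelled dissecting tray with a blue rim, fixed to the bench, 150 mm (its x) by 250 mm (its y), rim 18 mm high and 2 mm thick, floor 2 mm thick. Origin: centre of its underside. x points to its back long rim (away from the robot), y to its left end as the robot sees it; turned up to 0.3 rad either way.
- dish_green: Clear lidded petri dish, 61 mm across, 15 mm high, containing grey-green medium. Fixed to the tray floor. Origin: centre of its underside (2 mm above the bench). Its axes are parallel to the tray's. The two dishes lie 170 mm apart, one 85 mm to the left and one 85 mm to the right of the tray's middle, both 35 mm nearer the robot than the tray's lengthwise centre line; which is left and which right varies.
- dish_brown: Clear lidded petri dish, 61 mm across, 15 mm high, containing brown-pink medium. Fixed to the tray floor. Origin: centre of its underside (2 mm above the bench). Its axes are parallel to the tray's. The two dishes lie 170 mm apart, one 85 mm to the left and one 85 mm to the right of the tray's middle, both 35 mm nearer the robot than the tray's lengthwise centre line; which is left and which right varies.
- jar: White cylindrical specimen jar with a flat white screw lid (fixed on), 55 mm in diameter, 72 mm high. Loose, 110 to 225 g. Origin: centre of its underside, z up.
- cover_box: Small flat cover glass box, white and clear, 32 mm (x) by 30 mm (y) by 12 mm high, lid fixed shut. Loose, 14 to 28 g. Origin: on its underside, 1 mm from the middle towards -x; z up.
- bottle_red: Amber glass dropper bottle with a red collar and orange-brown liquid, 33 mm in diameter, 100 mm high: round glass body of full width from the bottom to 46 mm, shoulder to 68 mm, then the collar (24 mm) and a black rubber bulb (15 mm). Collar and bulb are fixed. Loose, 50 to 105 g. Origin: centre of its underside, z up.
- bottle_black: Amber glass dropper bottle with a black collar and red-pink liquid, 33 mm in diameter, 100 mm high: round glass body of full width from the bottom to 46 mm, shoulder to 68 mm, then the collar (24 mm) and a black rubber bulb (15 mm). Collar and bulb are fixed. Loose, 50 to 105 g. Origin: centre of its underside, z up.
- loupe: Small silvery folding loupe lying flat, 30 by 43 by 15 mm, loose, 45 g; to be left where it lies. Origin: middle of its underside.

How it is judged:
At the end, for the whole second after the job is handed in: Jar on the tray floor within 15 mm of midway between the dishes, each way; box flat on its lid within 13 mm of centre; each bottle on the floor 55 to 85 mm behind its own dish's centre, within 15 mm sideways (red: brown, black: grey-green); all upright, released, at rest (y of jar in the frame of tray between -0.015 and 0.015 m and x of jar in the frame of tray between -0.05 and -0.02 m and z of jar in the frame of tray between -0.003 and 0.007 m and horizontal distance between cover_box and jar below 0.013 m and z of cover_box in the frame of jar between 0.067 and 0.077 m and x of bottle_red in the frame of dish_brown between 0.055 and 0.085 m and y of bottle_red in the frame of dish_brown between -0.015 and 0.015 m and z of bottle_red in the frame of tray between -0.003 and 0.007 m and x of bottle_black in the frame of dish_green between 0.055 and 0.085 m and y of bottle_black in the frame of dish_green between -0.015 and 0.015 m and z of bottle_black in the frame of tray between -0.003 and 0.007 m and angle between each of jar, cover_box, bottle_red, bottle_black's own z axis and vertical below 0.1 rad and linear speed of each of jar, cover_box, bottle_red, bottle_black below 0.02 m/s); the robot touches nothing.
It fails at once if the jar or a bottle is tipped more than about 35 degrees (angle between any of jar, bottle_red, bottle_black's own z axis and vertical above 0.6 rad).
It fails at once if the loupe is displaced by more than 20 mm (distance of loupe from where it was at the start of the episode above 0.02 m).
It also fails if it takes over 106 s, if anything falls off the work surface, if the arm or the gripper's body presses on something with over 40 N, if the wrist force passes 120 N, or if a joint passes its speed limit or range.

## Working session

There is one attempt and no reset: what is moved stays moved. The work goes in short steps, Python scripts to look and compute and a shell command to move; the robot and the scene stay as the last step left them, time stands still between calls to the robot, and variables do not carry over. Pictures are saved under pics/ and viewed, at most 16 in all, crops included, and the job is handed in when it is done.

```bash
mkdir -p pics; python3 - <<'E'
from station import arm,cams
import cv2,numpy as np
for n in("scene","top"):
    cv2.imwrite(f"pics/{n}0.png",cams.grab_frame(n))
    c=cams.camera_info(n);print(n,np.round(c["camera_matrix"],1).tolist(),np.round(c["R"],3).tolist(),np.round(c["t"],3).tolist())
s=arm.get_state();print(s)
E
```

```text
scene [[472.4, 0.0, 268.2], [0.0, 472.4, 208.6], [0.0, 0.0, 1.0]] [[0.548, -0.836, 0.005], [-0.505, -0.336, -0.795], [0.666, 0.433, -0.607]] [-0.296, 0.289, 0.892]
top [[400.3, 0.0, 280.0], [0.0, 400.3, 212.9], [0.0, 0.0, 1.0]] [[0.02, -0.999, -0.033], [-0.997, -0.018, -0.079], [0.078, 0.034, -0.996]] [-0.04, 0.513, 0.867]
{'t': 0.1, 'q': array([ 1.56709703e+00,  3.59310236e-01,  1.11410807e-02, -3.20746912e-04,
       -1.22407803e+00, -2.88078636e-01]), 'qd': array([-0.00014567, -0.0003348 ,  0.00225229,  0.00200261,  0.00176915,
       -0.00133966]), 'joint_efforts': array([-1.53544024e-03, -5.84165418e+01,  2.93753064e+01,  7.01564535e+00,
        1.01342911e-02, -6.11078940e-05]), 'eef_pos': array([0.19407717, 0.64604028, 0.22571333]), 'ee_rot': array([ 3.14011591e+00, -1.23130509e-04, -2.91887055e-01]), 'force': array([-0.36111192, -0.52089584, -0.10445936]), 'moment': array([ 0.01287197, -0.02210154, -0.01993649]), 'gripper_force': 0.0, 'width': 0.08757599816958965}
```

View pics/scene0.png

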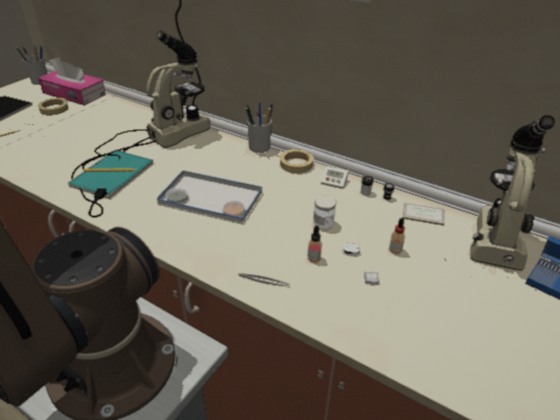

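View pics/top0.png

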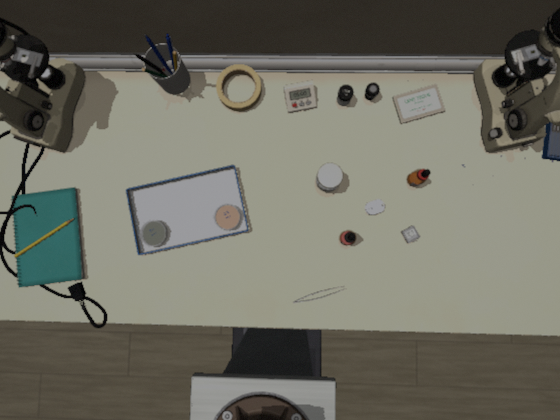

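The top view shows the tray at (128–248, 167–252), with the green dish at (155,234) and the brown at (228,217). The jar is at (330,178), the bottles at (347,238) and (419,177), the loupe at (375,207) and the box at (411,234). I'll enlarge the crop.

```bash
cat > h.py <<'E'
import numpy as np,cv2
from station import arm,cams
def ray(n,px,z):
    c=cams.camera_info(n);R=np.array(c["R"]);t=np.array(c["t"]);K=np.array(c["camera_matrix"])
    o=-R.T@t;d=R.T@np.linalg.solve(K,[px[0],px[1],1.]);return o+d*(z-o[2])/d[2]
def proj(n,X):
    c=cams.camera_info(n);p=np.array(c["camera_matrix"])@(np.array(c["R"])@np.array(X)+np.array(c["t"]));return p[:2]/p[2]
E
python3 - <<'E'
import cv2,numpy as np
a=cv2.imread("pics/top0.png");b=cv2.imread("pics/scene0.png")
x=cv2.resize(a[150:270,300:440],None,fx=4,fy=4,interpolation=cv2.INTER_CUBIC)
y=cv2.resize(b[180:300,290:430],None,fx=4,fy=4,interpolation=cv2.INTER_CUBIC)
cv2.imwrite("pics/c1.png",x);cv2.imwrite("pics/c2.png",y)
h=cv2.cvtColor(a,cv2.COLOR_BGR2HSV)
# tray rim blue
m=cv2.inRange(h,(100,70,40),(130,255,200));m[:, :110]=0;m[:,270:]=0;m[:150]=0;m[270:]=0
p=cv2.findNonZero(m);r=cv2.minAreaRect(p);print("tray",r,cv2.boxPoints(r).tolist())
E
```

```text
tray ((185.9976806640625, 209.70364379882812), (67.68085479736328, 113.38146209716797), 77.6609115600586) [[123.38490295410156, 188.7595672607422], [234.1472625732422, 164.53028869628906], [248.61045837402344, 230.64772033691406], [137.8480987548828, 254.8769989013672]]
```

View pics/c1.png

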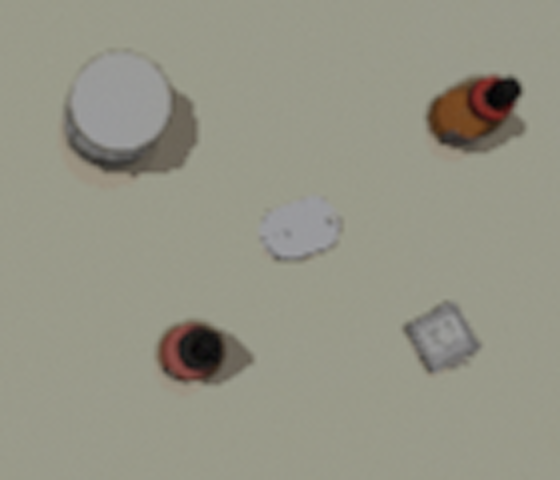

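View pics/c2.png

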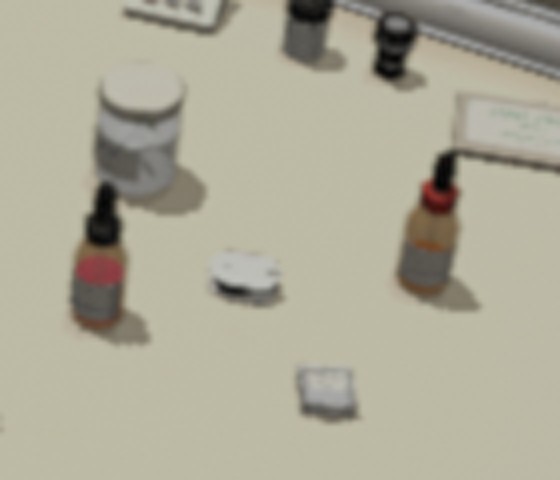

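The crops show the red-collared bottle's bulb at about (427,173), the black one's at (352,236), the jar lid centre at (330,173) and the box at (410.5,234), with the loupe between them. Next I'll compute the world positions.

```bash
python3 - <<'E'
from h import *
a=cv2.imread("pics/top0.png");np.set_printoptions(precision=4,suppress=True)
h=cv2.cvtColor(a,cv2.COLOR_BGR2HSV)
P=[ray("top",p,.018) for p in [(128,187),(236,167),(248,233),(140,252)]]
c=np.mean(P,0);print("tray",c,np.linalg.norm(P[0]-P[1]),np.linalg.norm(P[1]-P[2]))
print([np.arctan2(*(u[1::-1])) for u in (P[0]-P[3],P[1]-P[2])],[np.arctan2(-(u[0]),u[1]) for u in(P[0]-P[1],P[3]-P[2])])
# tighter rim: blue pixels connected, quad
b,g,r=[a[...,i].astype(int) for i in range(3)]
m=((b-r)>18).astype(np.uint8);m[:,:115]=0;m[:,265:]=0;m[:155]=0;m[265:]=0
m=cv2.morphologyEx(m,cv2.MORPH_CLOSE,np.ones((3,3)))
cs=max(cv2.findContours(m,0,2)[0],key=cv2.contourArea);W=np.array([ray("top",p[0],.018)[:2] for p in cs],np.float32)
print("rimrect",cv2.minAreaRect(W))
for n,(x,y) in dict(green=(155,234),brown=(228,217)).items():
    w=a[y-25:y+25,x-25:x+25].astype(int)
    s=w.max(2)-w.min(2)
    ref=w[22:29,22:29].reshape(-1,3).mean(0);mm=(np.abs(w-ref).sum(2)<45).astype(np.uint8)
    mm=cv2.morphologyEx(mm,cv2.MORPH_OPEN,np.ones((3,3)))
    k=max(cv2.findContours(mm,0,2)[0],key=cv2.contourArea);(cx,cy),rr=cv2.minEnclosingCircle(k)
    M=cv2.moments(k);print(n,(cx+x-25,cy+y-25),rr,ray("top",(cx+x-25,cy+y-25),.012))
for n,p,z in [("jar",(330,173),.072),("red",(427,172.7),.097),("black",(351.7,236.3),.097),("box",(410.5,234),.010),("loupe",(375,207),.01)]:print(n,ray("top",p,z))
for n,p,z in [("jar",(290+141/4,180+88/4),.072),("red",(290+447/4,180+155/4),.098),("black",(290+107/4,180+187/4),.098),("box",(290+327/4,180+388/4),.008)]:print(n,ray("scene",p,z))
B=[ray("top",(300+u/4,150+v/4),.010)[:2] for u,v in [(404,325),(449,301),(481,344),(435,373)]]
for i in range(4):d=B[(i+1)%4]-B[i];print(np.linalg.norm(d),np.arctan2(d[1],d[0]))
E
```

```text
tray [0.5182 0.1759 0.018 ] 0.24850872008981617 0.15083641285806723
[np.float64(0.2329557437128694), np.float64(0.20712396377348052)] [np.float64(0.19906184895078496), np.float64(0.19317583429231272)]
rimrect ((0.518586277961731, 0.17958877980709076), (0.15344437956809998, 0.25301140546798706), 13.61196517944336)
green (155.57086563110352, 232.82283401489258) 13.616143226623535 [0.4649 0.2486 0.012 ]
brown (227.84210586547852, 216.15789413452148) 13.676716804504395 [0.5054 0.0865 0.012 ]
jar [ 0.5956 -0.1353  0.072 ]
red [ 0.5945 -0.3275  0.097 ]
black [ 0.4637 -0.1776  0.097 ]
box [ 0.4734 -0.3191  0.01  ]
loupe [ 0.5319 -0.2413  0.01  ]
jar [ 0.5848 -0.1406  0.072 ]
red [ 0.5922 -0.3318  0.098 ]
black [ 0.459  -0.1831  0.098 ]
box [ 0.4707 -0.3237  0.008 ]
0.028221459190014803 -1.0628084905367303
0.029088454288578917 -2.5041419866242953
0.030049091094729034 2.149732852564099
0.03103989503871144 0.5725731643828932
```

```bash

python3 -m handwheel '[[[0.47,0.5,0,0,0,0,0],[0.94,1,0,0,0,0,0]]]' 
python3 -m handwheel '[[[0.47,0.5,0,0,0,0,0],[0.94,1,0,0,0,0,0]]]' 
python3 -m handwheel '[[[0.47,0.5,0,0,0,0,0],[0.94,1,0,0,0,0,0]]]' 
python3 -m handwheel '[[[0.47,0.5,0,0,0,0,0],[0.94,1,0,0,0,0,0]]]' 
```

```text
t: 0.35
eef_pos: [0.2433, 0.5469, 0.2255]
ee_rot: [3.14, -0.0, -0.291]
force: [0.1, -0.1, 0.9]
width: 0.0876
gripper_force: 0.0
t: 0.6
eef_pos: [0.2926, 0.4481, 0.2263]
ee_rot: [3.141, 0.0, -0.292]
force: [0.8, 0.5, -0.7]
width: 0.0879
gripper_force: 0.0
t: 0.85
eef_pos: [0.3416, 0.3499, 0.2264]
ee_rot: [3.141, 0.0, -0.291]
force: [1.0, 0.2, 0.8]
width: 0.0877
gripper_force: 0.0
t: 1.1
eef_pos: [0.3905, 0.2517, 0.2265]
ee_rot: [-3.142, 0.0, -0.291]
force: [1.0, 0.0, 0.6]
width: 0.0876
gripper_force: 0.0
```

```bash

for i in 1; do
python3 -m handwheel '[[[0.47,0.5,0,0,0,0,0],[0.94,1,0,0,0,0,0]]]' 
python3 -m handwheel '[[[0.47,0.5,0,0,0,0,0],[0.94,1,0,0,0,0,0]]]' 
python3 -m handwheel '[[[0.47,0.5,0,0,0,0,0],[0.94,1,0,0,0,0,0]]]' 
python3 -m handwheel '[[[0.47,0.5,0,0,0,0,0],[0.94,0.97,0,0,0,0,0]]]' 
python3 -m handwheel '[[[0,0,0.4,0,0,0,0],[0,0,0.8,0,0,0,0],[0,0,1,0,0,0,0],[0,0,1,0,0,0,0]]]' 
done | grep -E "t:|pos|force: \["
python3 - <<'E'
from h import *
print(arm.get_state()["q"])
cv2.imwrite("pics/s1.png",cv2.resize(cams.grab_frame("scene")[120:320,240:460],None,fx=3,fy=3))
E
```

```text
t: 1.35
eef_pos: [0.4395, 0.1535, 0.2266]
ee_rot: [-3.141, -0.0, -0.291]
force: [0.6, 0.1, -0.9]
t: 1.6
eef_pos: [0.4886, 0.0552, 0.2266]
ee_rot: [-3.141, -0.0, -0.292]
force: [-0.1, 0.7, -0.0]
t: 1.85
eef_pos: [0.5377, -0.0431, 0.2264]
ee_rot: [-3.142, 0.0, -0.292]
force: [1.7, 0.6, -0.1]
t: 2.1
eef_pos: [0.5873, -0.1391, 0.2263]
ee_rot: [3.142, 0.0, -0.292]
force: [0.1, 0.7, 0.4]
t: 2.6
eef_pos: [0.5863, -0.1372, 0.1456]
ee_rot: [3.141, 0.002, -0.292]
force: [0.5, 0.1, -0.4]
[ 9.43266553e-02  3.04925181e-01 -2.62040744e-01  2.64526219e-05
 -1.00616455e+00  1.18490040e+00]
```

View pics/s1.png

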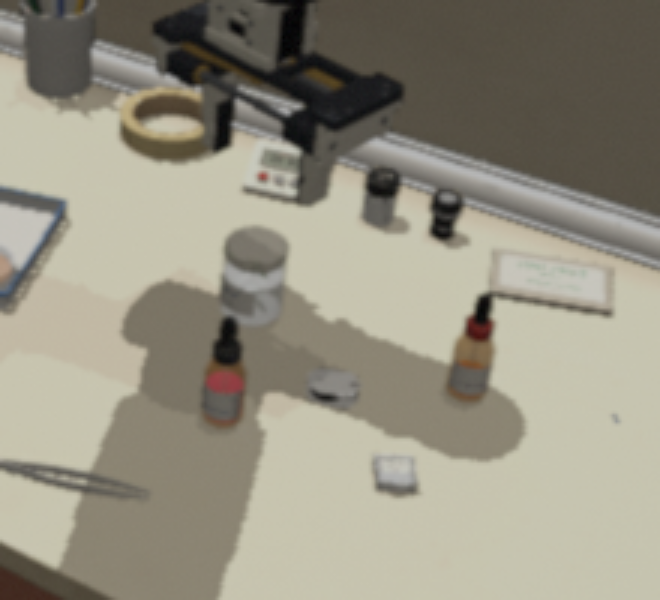

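The scene shows the gripper open above the jar, with finger tips at about (312,170) and (344,186), the jar lid centre at (325.5,201) and clear space around it. I'll compare this with the projection of the TCP.

```bash
python3 - <<'E'
from h import *
s=arm.get_state();p=s["eef_pos"];print(proj("scene",p))
for d in(.055,-.055):print(proj("scene",p+d*np.array([-.288,-.958,0])))
# lid by mask-free check: project jar lid candidates
for q in [(.5956,-.1353,.072),(.5848,-.1406,.072),(.59,-.138,.072)]:print(proj("scene",q),proj("top",q))
print(ray("scene",(240+256/3,120+247/3),.072))
E
```

```text
[326.89049097 175.97091521]
[343.84968295 186.00088348]
[310.90112638 166.51452014]
[325.39218294 199.16412809] [330.00690679 172.9983939 ]
[325.25641207 201.9923846 ] [332.49856015 178.14858742]
[325.30494737 200.61863801] [331.27498461 175.66694615]
[ 0.58363833 -0.1414268   0.072     ]
```

```bash

{
python3 -m handwheel '[[[0,0,0.4,0,0,0,0],[0.03,0,0.8,0,0,0,0],[0.03,0,0.8,0,0,0,0]]]' 
python3 -m handwheel '[[[0,0,0.35,0,0,0,0],[0,0,0.64,0,0,0,0],[0,0,0.64,0,0,0,0]]]' 
python3 -m handwheel '[[[0,0,0,0,0,0,255],[0,0,0,0,0,0,255],[0,0,0,0,0,0,255],[0,0,0,0,0,0,255],[0,0,0,0,0,0,255]]]' 25
python3 -m handwheel '[[[0,0,0,0,0,0,255],[0,0,0,0,0,0,255]]]' 25
}
```

```text
t: 3.02
eef_pos: [0.5886, -0.1378, 0.0819]
ee_rot: [3.141, 0.002, -0.291]
force: [0.9, 0.4, 0.6]
width: 0.0878
gripper_force: 0.0
t: 3.4
eef_pos: [0.5894, -0.1379, 0.032]
ee_rot: [3.141, 0.0, -0.291]
force: [-0.0, -0.5, 0.3]
width: 0.0875
gripper_force: 0.0
t: 4.03
eef_pos: [0.5898, -0.1378, 0.0319]
ee_rot: [-3.141, -0.001, -0.292]
force: [-0.5, 2.2, 4.4]
width: 0.0524
gripper_force: 25.0
t: 4.28
eef_pos: [0.5898, -0.1378, 0.0319]
ee_rot: [-3.141, -0.001, -0.291]
force: [-0.0, 2.5, 6.1]
width: 0.0523
gripper_force: 25.1
```

```bash

{
python3 -m handwheel '[[[0,0,-0.2,0,0,0,255],[0,0,-0.5,0,0,0,255],[0,0,-0.8,0,0,0,255],[0,0,-1,0,0,0,255]]]' 
python3 -m handwheel '[[[-0.15,-0.2,0,0,0,0,255],[-0.37,-0.5,0,0,0,0,255],[-0.59,-0.82,0,0,0,0,255]]]' 
python3 -m handwheel '[[[-0.2,-0.27,0,0,0,0,255],[-0.4,-0.54,0,0,0,0,255],[-0.59,-0.82,0,0,0,0,255]]]' 
python3 -m handwheel '[[[-0.2,-0.27,0,0,0,0,255],[-0.4,-0.54,0,0,0,0,255],[-0.59,-0.82,0,0,0,0,255]]]' 
python3 -m handwheel '[[[-0.2,-0.27,0,0,0,0,255],[-0.4,-0.54,0,0,0,0,255],[-0.55,-0.72,0,0,0,0,255],[-0.59,-0.82,0,0,0,0,255]]]' 
} | tail -6
python3 - <<'E'
from h import *
for n,sl in (("scene",np.s_[110:260,120:320]),):
  cv2.imwrite("pics/p1.png",cv2.resize(cams.grab_frame(n)[sl],None,fx=4,fy=4))
cv2.imwrite("pics/p1t.png",cams.grab_frame("top"))
E
```

```text
t: 6.4
eef_pos: [0.4825, 0.1684, 0.1108]
ee_rot: [3.141, 0.001, -0.29]
force: [0.3, -0.1, -1.5]
width: 0.0523
gripper_force: 25.0
```

View pics/p1.png

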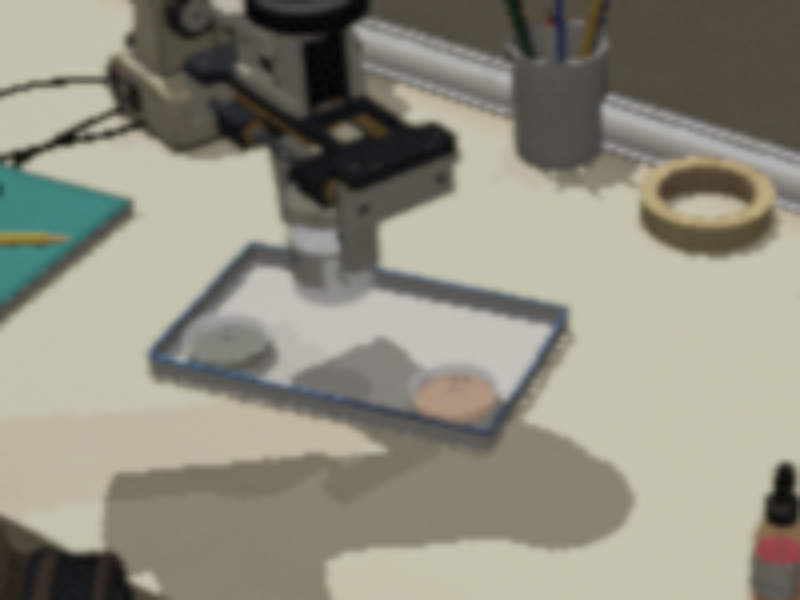

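The jar hangs upright above the tray, its bottom ellipse centred near (203,182). The dishes are at about (178,196) green and (234,209) brown in full-picture pixels.

```bash
python3 - <<'E'
from h import *
print("jarbottom",ray("scene",(120+333/4,110+285/4),.079))
g=ray("scene",(120+231/4,110+344/4),.010);b=ray("scene",(120+456/4,110+395/4),.010);print(g,b,(g+b)/2)
E
```

```text
jarbottom [0.48040959 0.16405389 0.079     ]
[0.46166513 0.24596418 0.01      ] [0.50074248 0.08260367 0.01      ] [0.4812038  0.16428393 0.01      ]
```

```bash

{
python3 -m handwheel '[[[0,0,0.3,0,0,0,255],[0.02,0,0.6,0,0,0,255],[0.02,0,0.8,0,0,0,255],[0.02,0,0.9,0,0,0,255],[0.02,0,0.95,0,0,0,255]]]' 
python3 -m handwheel '[[[0,0,0,0,0,0,255],[0,0,0,0,0,0,150],[0,0,0,0,0,0,50],[0,0,0,0,0,0,0],[0,0,0,0,0,0,0]]]' 
python3 -m handwheel '[[[0,0,-0.4,0,0,0,0],[0,0,-0.8,0,0,0,0],[0,0,-1,0,0,0,0]]]' 
python3 -m handwheel '[[[0,0,-0.5,0,0,0,0],[0,0,-1,0,0,0,0]]]' 
}
```

```text
t: 7.12
eef_pos: [0.4855, 0.1668, 0.0351]
ee_rot: [3.141, 0.0, -0.292]
force: [-0.6, 0.4, -2.2]
width: 0.0524
gripper_force: 25.0
t: 7.75
eef_pos: [0.4855, 0.1673, 0.0356]
ee_rot: [-3.141, -0.0, -0.292]
force: [-0.8, -0.6, 0.1]
width: 0.0769
gripper_force: 0.0
t: 8.12
eef_pos: [0.4861, 0.1677, 0.1172]
ee_rot: [-3.14, -0.002, -0.291]
force: [0.2, -0.3, -0.7]
width: 0.0879
gripper_force: 0.0
t: 8.38
eef_pos: [0.4852, 0.167, 0.1965]
ee_rot: [3.141, 0.0, -0.292]
force: [0.1, 0.6, 0.3]
width: 0.0874
gripper_force: 0.0
```

```bash

{
python3 -m handwheel '[[[0.13,0.49,0,0,0,0,0],[0.27,0.98,0,0,0,0,0]]]' 
python3 -m handwheel '[[[0.13,0.49,0,0,0,0,0],[0.27,0.98,0,0,0,0,0]]]' 
python3 -m handwheel '[[[0.13,0.49,0,0,0,0,0],[0.27,0.98,0,0,0,0,0]]]' 
python3 -m handwheel '[[[0.13,0.49,0,0,0,0,0],[0.27,0.98,0,0,0,0,0]]]' 
python3 -m handwheel '[[[0.13,0.49,0,0,0,0,0],[0.27,0.98,0,0,0,0,0]]]' 
python3 -m handwheel '[[[0.13,0.49,0,0,0,0,0],[0.25,0.98,0,0,0,0,0]]]' 
python3 -m handwheel '[[[0,0,0,0,0,-0.3,0],[0,0,0,0,0,-0.6,0],[0,0,0,0,0,-0.9,0],[0,0,0,0,0,-0.9,0]]]' 
python3 -m handwheel '[[[0,0,0.2,0,0,-0.3,0],[0,0,0.5,0,0,-0.6,110],[0,0,0.8,0,0,-0.9,110],[0,0,0.8,0,0,-0.9,110]]]' 
} | tail -6
python3 - <<'E'
from h import *
a=cams.grab_frame("top");b=cams.grab_frame("scene");cv2.imwrite("pics/t2f.png",a);cv2.imwrite("pics/s2f.png",b)
cv2.imwrite("pics/b1.png",np.hstack([cv2.resize(a[170:290,340:480],(560,480),interpolation=2)[:,80:480],cv2.resize(b[200:320,310:430],(400,480),interpolation=2)]))
s=arm.get_state();print(proj("scene",s["eef_pos"]),proj("top",s["eef_pos"]))
E
```

```text
t: 10.88
eef_pos: [0.4715, -0.3196, 0.1298]
ee_rot: [-3.139, 0.002, 0.604]
force: [-0.0, 0.4, 0.6]
width: 0.0629
gripper_force: 0.0
[378.85817401 233.7485711 ] [429.84071303 232.48426392]
```

View pics/b1.png

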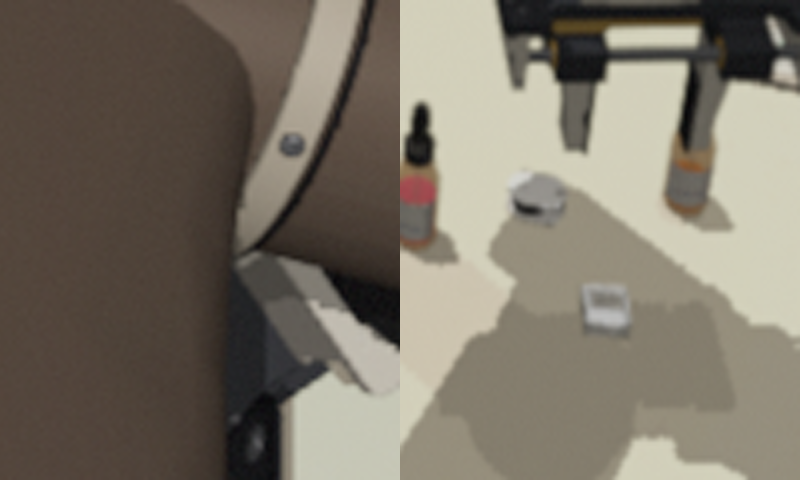

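The right half shows the gripper squared with the box, which is at scene (372,277), and both bottles and the loupe standing clear. The top view is blocked by the arm. I'll descend onto the box.

```bash
python3 -c "
from h import *
print(ray('scene',(371.8,276.7),.008))"
{
python3 -m handwheel '[[[0,0,0.4,0,0,0,110],[0,0,0.8,0,0,0,110],[0,0,1,0,0,0,110],[0,0,1,0,0,0,110]]]' 
python3 -m handwheel '[[[0,0,0.2,0,0,0,110],[0,0,0.4,0,0,0,110],[0,0,0.4,0,0,0,110]]]' 
} | grep -E 'pos|force: |width'
python3 - <<'E'
from h import *
b=cams.grab_frame("scene")
cv2.imwrite("pics/b2.png",cv2.resize(b[210:310,320:440],(600,500),interpolation=2))
E
```

```text
[ 0.47160741 -0.3234192   0.008     ]
eef_pos: [0.4727, -0.3202, 0.0513]
force: [-0.4, -0.4, 0.4]
width: 0.05
gripper_force: 0.0
eef_pos: [0.4717, -0.3198, 0.018]
force: [-0.7, 0.5, 1.1]
width: 0.0499
gripper_force: 0.0
```

View pics/b2.png

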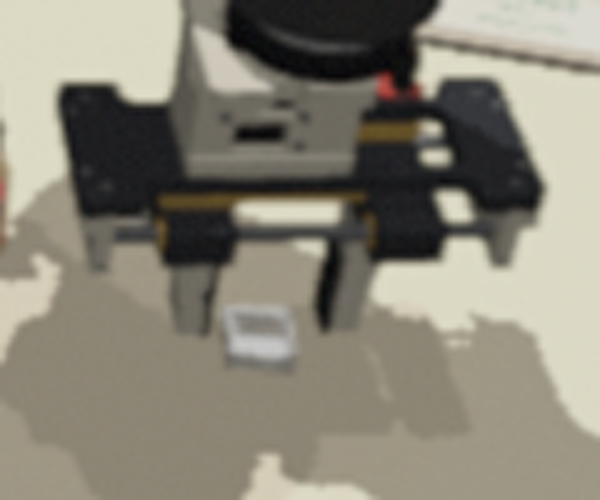

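The tips straddle the box, which sits at crop (260,337) between tips at (190,330) and (345,330). I'll lower and close.

```bash

{
python3 -m handwheel '[[[0,0,0.1,0,0,0,110],[0,0,0.18,0,0,0,110],[0,0,0.18,0,0,0,110]]]' 
python3 -m handwheel '[[[0,0,0,0,0,0,255],[0,0,0,0,0,0,255],[0,0,0,0,0,0,255],[0,0,0,0,0,0,255],[0,0,0,0,0,0,255]]]' 10
python3 -m handwheel '[[[0,0,-0.05,0,0,0,255],[0,0,-0.2,0,0,0,255],[0,0,-0.5,0,0,0,255],[0,0,-0.9,0,0,0,255],[0,0,-1,0,0,0,255]]]' 
python3 -m handwheel '[[[0,0,-0.4,0,0,0,255],[0,0,-0.8,0,0,0,255],[0,0,-1,0,0,0,255]]]' 
} | grep -E 'pos|force: |width|rot'
python3 - <<'E'
from h import *
a=cams.grab_frame("top");b=cams.grab_frame("scene")
cv2.imwrite("pics/b3.png",np.hstack([cv2.resize(b[130:250,320:440],(400,400),interpolation=2),cv2.resize(a[160:260,115:265],(600,400),interpolation=2)[:,:400]]))
cv2.imwrite("pics/t3f.png",a)
E
```

```text
eef_pos: [0.4723, -0.32, 0.0044]
ee_rot: [-3.141, 0.001, 0.608]
force: [0.1, 0.8, -1.1]
width: 0.0499
gripper_force: 0.0
eef_pos: [0.4729, -0.3202, 0.0052]
ee_rot: [3.141, -0.0, 0.608]
force: [0.3, 0.1, 2.0]
width: 0.0311
gripper_force: 9.5
eef_pos: [0.4741, -0.3207, 0.0879]
ee_rot: [3.138, -0.002, 0.609]
force: [0.6, 1.3, -0.1]
width: 0.0313
gripper_force: 9.5
eef_pos: [0.4731, -0.3203, 0.1666]
ee_rot: [3.14, -0.001, 0.608]
force: [0.7, -0.2, -1.0]
width: 0.031
gripper_force: 9.5
```

View pics/b3.png

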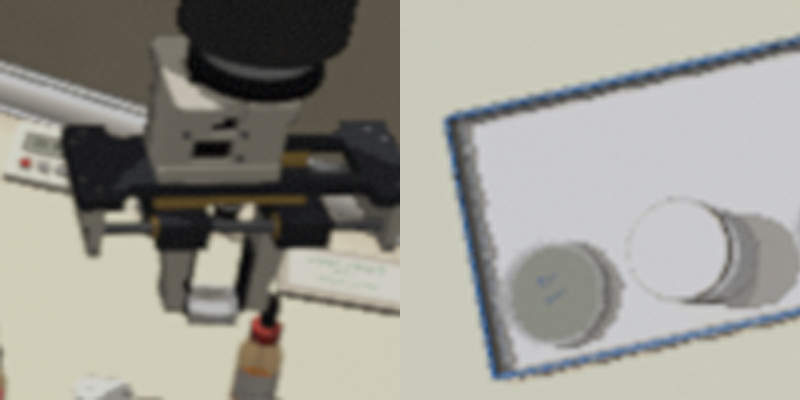

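The box is held between the tips, and the jar lid centre is at top pixel (184,222.5).

```bash
python3 - <<'E'
from h import *
j=ray("top",(184,222.5),.074);print(j)
s=arm.get_state();p=s["eef_pos"];c=proj("scene",p);print(c)
# box centre in scene crop -> world at its height
bx=ray("scene",(320+212*.3,130+303*.3),p[2]+.003);print(bx,p)
y=s["ee_rot"][2];d=j-p;print("tool dx,dy",(d[0]*np.cos(y)+d[1]*np.sin(y))/.08,(d[0]*np.sin(y)-d[1]*np.cos(y))/.08)
print(s["q"])
E
```

```text
[0.48618239 0.16790649 0.074     ]
[381.41786441 220.82881553]
[ 0.47193755 -0.32523961  0.16944824] [ 0.47345234 -0.32036292  0.16644824]
tool dx,dy 3.6183802863891215 -4.9176967545416845
[-2.52644654e-01  2.35479531e-01 -3.06986158e-01  1.42803603e-04
 -1.02546241e+00  2.43164216e+00]
```

```bash

{
python3 -m handwheel '[[[0.15,-0.2,0,0,0,0,255],[0.37,-0.5,0,0,0,0,255],[0.6,-0.82,0,0,0,0,255]]]' 
python3 -m handwheel '[[[0.3,-0.41,0,0,0,0,255],[0.6,-0.82,0,0,0,0,255]]]' 
python3 -m handwheel '[[[0.3,-0.41,0,0,0,0,255],[0.6,-0.82,0,0,0,0,255]]]' 
python3 -m handwheel '[[[0.3,-0.41,0,0,0,0,255],[0.6,-0.82,0,0,0,0,255]]]' 
python3 -m handwheel '[[[0.3,-0.41,0,0,0,0,255],[0.6,-0.82,0,0,0,0,255]]]' 
python3 -m handwheel '[[[0.2,-0.27,0,0,0,0,255],[0.4,-0.55,0,0,0,0,255],[0.55,-0.75,0,0,0,0,255],[0.61,-0.82,0,0,0,0,255]]]' 
python3 -m handwheel '[[[0,0,0.2,0,0,0,255],[0,0,0.5,0,0,0,255],[0,0,0.8,0,0,0,255],[0,0,0.8,0,0,0,255],[0,0,0.8,0,0,0,255]]]' 
} | tail -6
python3 - <<'E'
from h import *
b=cams.grab_frame("scene")
cv2.imwrite("pics/j3.png",cv2.resize(b[110:210,140:260],(600,500),interpolation=2))
E
```

```text
t: 16.5
eef_pos: [0.4852, 0.1678, 0.1016]
ee_rot: [3.141, -0.0, 0.608]
force: [-0.6, -0.1, 0.0]
width: 0.0311
gripper_force: 9.5
```

View pics/j3.png

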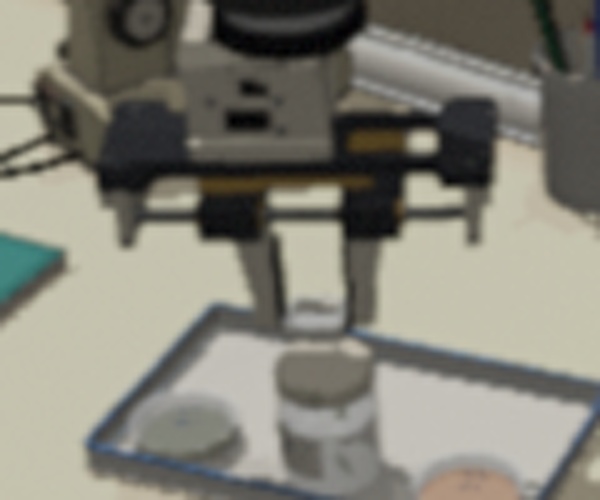

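The box hangs above the lid: box centre at crop (314,318), lid centre at (325,372).

```bash
python3 - <<'E'
from h import *
f=lambda u,v:(140+u/5,110+v/5)
print(ray("scene",f(325,372),.074),ray("scene",f(314,317),.1025),proj("scene",(.4852,.1678,.1016)))
E
```

```text
[0.47708727 0.15594626 0.074     ] [0.48189837 0.16439468 0.1025    ] [202.62370487 172.71388635]
```

```bash

{
python3 -m handwheel '[[[-0.02,0.03,0.1,0,0,0,255],[-0.02,0.03,0.2,0,0,0,255],[-0.02,0.03,0.25,0,0,0,255],[-0.02,0.03,0.27,0,0,0,255],[-0.02,0.03,0.27,0,0,0,255]]]' 
python3 -m handwheel '[[[0,0,0,0,0,0,170],[0,0,0,0,0,0,150],[0,0,0,0,0,0,110],[0,0,0,0,0,0,90]]]' 
python3 -m handwheel '[[[0,0,-0.3,0,0,0,90],[0,0,-0.7,0,0,0,90],[0,0,-1,0,0,0,50]]]' 
python3 -m handwheel '[[[0,0,-0.1,0,0,0.3,0],[0,0,-0.2,0,0,0.6,0],[0,0,-0.2,0,0,0.9,0],[0,0,-0.2,0,0,0.9,0]]]' 
python3 -m handwheel '[[[0,0,0,0,0,0.3,0],[0,0,0,0,0,0.6,0],[0,0,0,0,0,0.9,0],[0,0,0,0,0,0.9,0]]]' 
}|grep -E 'pos|force|width|rot'
```

```text
eef_pos: [0.4849, 0.1651, 0.0793]
ee_rot: [3.142, 0.0, 0.608]
force: [-0.3, -0.1, -0.2]
width: 0.0314
gripper_force: 9.5
eef_pos: [0.4849, 0.1651, 0.0795]
ee_rot: [3.142, -0.0, 0.608]
force: [0.1, -0.2, -0.3]
width: 0.0507
gripper_force: 0.0
eef_pos: [0.4851, 0.1652, 0.1607]
ee_rot: [3.142, -0.001, 0.608]
force: [0.9, 0.4, -0.6]
width: 0.0623
gripper_force: 0.0
eef_pos: [0.4848, 0.165, 0.1755]
ee_rot: [-3.141, -0.0, 0.159]
force: [0.2, -0.4, -0.1]
width: 0.0872
gripper_force: 0.0
eef_pos: [0.4848, 0.1649, 0.1752]
ee_rot: [3.141, 0.0, -0.288]
force: [0.3, -0.2, -0.2]
width: 0.0877
gripper_force: 0.0
```

```bash

{
python3 -m handwheel '[[[0.1,0.42,0,0,0,0,0],[0.2,0.84,0,0,0,0,0]]]' 
python3 -m handwheel '[[[0.1,0.42,0,0,0,0,0],[0.2,0.84,0,0,0,0,0]]]' 
python3 -m handwheel '[[[0.1,0.42,0,0,0,0,0],[0.2,0.84,0,0,0,0,60]]]' 
python3 -m handwheel '[[[0.1,0.42,0,0,0,0,60],[0.2,0.84,0,0,0,0,60]]]' 
python3 -m handwheel '[[[0.1,0.42,0,0,0,0,60],[0.18,0.84,0,0,0,0,60],[0.18,0.84,0.4,0,0,0,60],[0.18,0.84,0.6,0,0,0,60],[0.18,0.84,0.6,0,0,0,60]]]' 
} | tail -6
python3 - <<'E'
from h import *
a=cams.grab_frame("top");b=cams.grab_frame("scene")
cv2.imwrite("pics/k1.png",np.hstack([cv2.resize(b[170:290,260:380],(400,400),interpolation=2),cv2.resize(a[180:260,145:225],(400,400),interpolation=2)]))
print(proj("scene",arm.get_state()["eef_pos"]))
E
```

```text
t: 20.68
eef_pos: [0.4623, -0.1794, 0.1262]
ee_rot: [3.141, 0.003, -0.288]
force: [-0.5, -0.7, 0.5]
width: 0.0674
gripper_force: 0.0
[317.19627867 214.6472625 ]
```

View pics/k1.png

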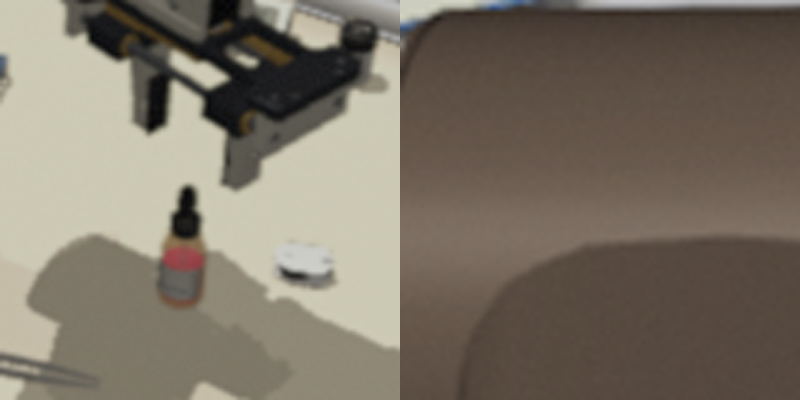

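The open tips, at crop (152,130) and (240,187), straddle the bulb at (187,190). I'll descend to collar height and grip.

```bash

{
python3 -m handwheel '[[[0,0,0.2,0,0,0,60],[0,0,0.5,0,0,0,60],[0,0,0.75,0,0,0,60],[0,0,0.75,0,0,0,60]]]' 
python3 -m handwheel '[[[0,0,0,0,0,0,255],[0,0,0,0,0,0,255],[0,0,0,0,0,0,255],[0,0,0,0,0,0,255],[0,0,0,0,0,0,255]]]' 15
python3 -m handwheel '[[[0,0,0,0,0,0,255],[0,0,-0.05,0,0,0,255],[0,0,-0.2,0,0,0,255],[0,0,-0.4,0,0,0,255],[0,0,-0.5,0,0,0,255]]]'
} | grep -E 'pos|force|width|rot'
python3 - <<'E'
from h import *
b=cams.grab_frame("scene")
cv2.imwrite("pics/k2.png",cv2.resize(b[170:290,260:380],(480,480),interpolation=2))
E
```

```text
eef_pos: [0.463, -0.1792, 0.0671]
ee_rot: [3.141, 0.001, -0.29]
force: [0.6, 0.1, -0.1]
width: 0.067
gripper_force: 0.0
eef_pos: [0.4634, -0.1793, 0.0675]
ee_rot: [-3.142, -0.0, -0.292]
force: [-0.1, -0.8, 0.8]
width: 0.0228
gripper_force: 0.0
eef_pos: [0.4639, -0.1794, 0.1088]
ee_rot: [-3.141, -0.002, -0.292]
force: [0.2, 0.7, -1.6]
width: 0.0209
gripper_force: 15.0
```

View pics/k2.png

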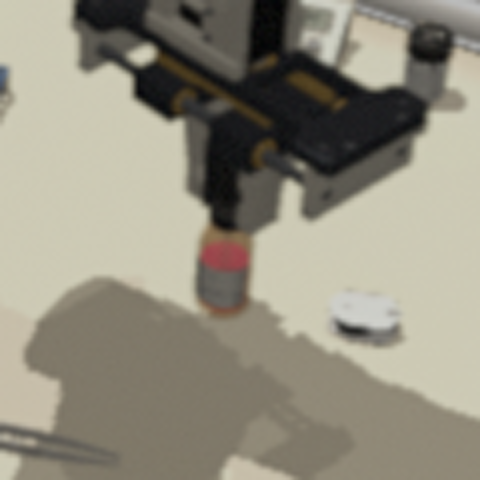

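The black-collared bottle hangs upright in the grip and the loupe is undisturbed. I'll carry it to the tray.

```bash

{
python3 -m handwheel '[[[0,0,-0.3,0,0,0,255],[0,0,-0.6,0,0,0,255],[0,0,-0.84,0,0,0,255]]]' 
python3 -m handwheel '[[[-0.02,-0.2,0,0,0,0,255],[-0.06,-0.5,0,0,0,0,255],[-0.11,-0.8,0,0,0,0,255]]]' 
python3 -m handwheel '[[[-0.06,-0.4,0,0,0,0,255],[-0.11,-0.8,0,0,0,0,255]]]' 
python3 -m handwheel '[[[-0.06,-0.4,0,0,0,0,255],[-0.11,-0.8,0,0,0,0,255]]]' 
python3 -m handwheel '[[[-0.06,-0.4,0,0,0,0,255],[-0.11,-0.8,0,0,0,0,255]]]' 
python3 -m handwheel '[[[-0.06,-0.4,0,0,0,0,255],[-0.11,-0.8,0,0,0,0,255]]]' 
python3 -m handwheel '[[[-0.06,-0.4,0,0,0,0,255],[-0.11,-0.8,0,0,0,0,255]]]' 
python3 -m handwheel '[[[-0.05,-0.3,0,0,0,0,255],[-0.09,-0.6,0,0,0,0,255],[-0.11,-0.75,0,0,0,0,255],[-0.11,-0.8,0,0,0,0,255]]]' 
python3 -m handwheel '[[[0,0,0.2,0,0,0,255],[0,0,0.5,0,0,0,255],[0,0,0.75,0,0,0,255],[0,0,0.75,0,0,0,255]]]' 
} | tail -6
python3 - <<'E'
from h import *
b=cams.grab_frame("scene")
cv2.imwrite("pics/k3.png",cv2.resize(b[110:230,140:290],(750,600),interpolation=2))
E
```

```text
t: 25.58
eef_pos: [0.5319, 0.2656, 0.1123]
ee_rot: [3.138, 0.002, -0.293]
force: [-0.0, -0.5, 0.1]
width: 0.0212
gripper_force: 15.0
```

View pics/k3.png

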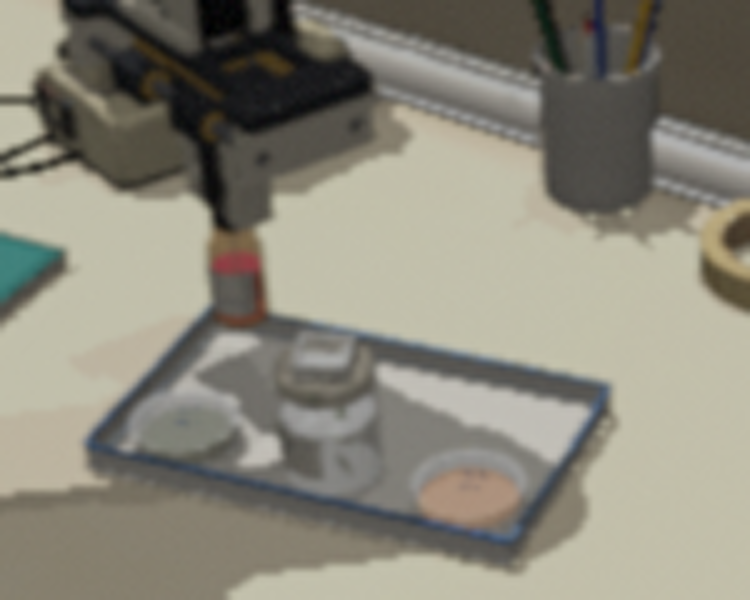

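The box sits flat and centred on the jar lid. The bottle hangs upright over the tray's back left corner, its base at crop (240,316).

```bash
python3 - <<'E'
from h import *
f=lambda u,v:(140+u/5,110+v/5)
b=ray("scene",f(239,315),.045);print(b)
g=ray("scene",f(187,425),.012);br=ray("scene",f(470,485),.012);print(g,br)
d=b-g;yv=.235;print(d[0]*np.cos(yv)+d[1]*np.sin(yv),-d[0]*np.sin(yv)+d[1]*np.cos(yv))
print(ray("scene",f(326,352),.086),ray("scene",f(326,482),.004))
E
{
python3 -m handwheel '[[[0,0,0.15,0,0,0,255],[0,0,0.3,0,0,0,255],[0,0,0.42,0,0,0,255],[0,0,0.5,0,0,0,255],[0,0,0.5,0,0,0,255]]]' 
}
```

```text
[0.52606151 0.26103767 0.045     ]
[0.4627085  0.24788291 0.012     ] [0.50485743 0.08555496 0.012     ]
0.06467470201621099 -0.001958114268619573
[0.47852516 0.15527649 0.086     ] [0.47242009 0.15831767 0.004     ]
t: 26.25
eef_pos: [0.5329, 0.2672, 0.0739]
ee_rot: [3.141, 0.001, -0.292]
force: [-0.0, -0.2, -0.8]
width: 0.0211
gripper_force: 15.0
```

```bash

{
python3 -m handwheel '[[[0.03,0,0.02,0,0,0,255],[0.03,0,0.04,0,0,0,255],[0.03,0,0.055,0,0,0,255],[0.03,0,0.055,0,0,0,255]]]' 
python3 -m handwheel '[[[0,0,0,0,0,0,200],[0,0,0,0,0,0,150],[0,0,0,0,0,0,100],[0,0,0,0,0,0,60],[0,0,0,0,0,0,60]]]' 
python3 -m handwheel '[[[0,0,-0.2,0,0,0,60],[0,0,-0.6,0,0,0,60],[0,0,-1,0,0,0,60],[0,0,-1,0,0,0,60]]]' 
python3 -m handwheel '[[[0.1,0.49,-0.4,0,0,0,0],[0.2,0.98,-0.4,0,0,0,0]]]' 
}
```

```text
t: 26.75
eef_pos: [0.5355, 0.2667, 0.0701]
ee_rot: [3.142, 0.0, -0.292]
force: [-0.1, -0.1, -0.1]
width: 0.0212
gripper_force: 15.0
t: 27.38
eef_pos: [0.5355, 0.2668, 0.0702]
ee_rot: [-3.142, -0.0, -0.292]
force: [-0.2, 0.0, 0.6]
width: 0.0559
gripper_force: 0.0
t: 27.88
eef_pos: [0.5372, 0.268, 0.1544]
ee_rot: [-3.136, -0.004, -0.291]
force: [-0.1, 0.4, -0.2]
width: 0.0668
gripper_force: 0.0
t: 28.12
eef_pos: [0.5291, 0.187, 0.1846]
ee_rot: [-3.139, -0.003, -0.29]
force: [0.7, -0.2, -0.9]
width: 0.0819
gripper_force: 0.0
```

```bash

{
python3 -m handwheel '[[[0.19,0.43,0,0,0,0,0],[0.38,0.85,0,0,0,0,0]]]' 
python3 -m handwheel '[[[0.19,0.43,0,0,0,0,0],[0.38,0.85,0,0,0,0,0]]]' 
python3 -m handwheel '[[[0.19,0.43,0,0,0,0,0],[0.38,0.85,0,0,0,0,0]]]' 
python3 -m handwheel '[[[0.19,0.43,0,0,0,0,0],[0.38,0.85,0,0,0,0,0]]]' 
python3 -m handwheel '[[[0.19,0.43,0,0,0,0,0],[0.38,0.85,0,0,0,0,60]]]' 
python3 -m handwheel '[[[0.19,0.43,0,0,0,0,60],[0.36,0.85,0,0,0,0,60]]]' 
python3 -m handwheel '[[[0.19,0.43,0,0,0,0,60],[0.36,0.85,0,0,0,0,60],[0.36,0.85,0.4,0,0,0,60],[0.36,0.85,0.7,0,0,0,60],[0.36,0.85,0.7,0,0,0,60]]]' 
} | tail -6
python3 - <<'E'
from h import *
a=cams.grab_frame("top");b=cams.grab_frame("scene")
cv2.imwrite("pics/r1.png",np.hstack([cv2.resize(b[170:290,340:460],(400,400),interpolation=2),cv2.resize(a[155:265,115:265],(545,400),interpolation=2)[:,:400]]));cv2.imwrite("pics/t5f.png",a)
print(proj("scene",arm.get_state()["eef_pos"]))
E
```

```text
t: 30.25
eef_pos: [0.5905, -0.3288, 0.124]
ee_rot: [-3.141, 0.005, -0.292]
force: [0.1, 0.2, 0.1]
width: 0.0671
gripper_force: 0.0
[402.95145621 208.32528662]
```

View pics/r1.png

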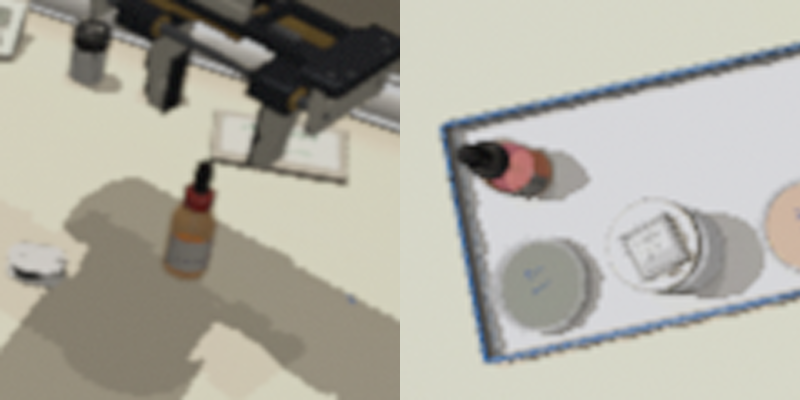

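On the right, the box is centred on the lid and the black bottle stands behind the green dish. On the left, the tips at (165,105) and (262,160) straddle the red bottle's bulb at (205,165). I'll descend and grip.

```bash

{
python3 -m handwheel '[[[0.02,0,0.2,0,0,0,60],[0.02,0,0.5,0,0,0,60],[0.02,0,0.71,0,0,0,60],[0.02,0,0.71,0,0,0,60]]]' 
python3 -m handwheel '[[[0,0,0,0,0,0,255],[0,0,0,0,0,0,255],[0,0,0,0,0,0,255],[0,0,0,0,0,0,255],[0,0,0,0,0,0,255]]]' 15
python3 -m handwheel '[[[0,0,0,0,0,0,255],[0,0,-0.05,0,0,0,255],[0,0,-0.2,0,0,0,255],[0,0,-0.4,0,0,0,255],[0,0,-0.5,0,0,0,255]]]'
} | grep -E 'pos|force|width|rot'
python3 - <<'E'
from h import *
s=arm.get_state();p=s["eef_pos"];y=s["ee_rot"][2]
a=cv2.imread("pics/t5f.png")
bl=ray("top",(115+(478-400)/3.636,155+157/3.636),.09);print("black",bl)
g=np.array([.4647,.251,0]);yv=.235;d=bl-g;print(d[0]*np.cos(yv)+d[1]*np.sin(yv),-d[0]*np.sin(yv)+d[1]*np.cos(yv))
d=np.array([.5735,.102])-p[:2];print((d[0]*np.cos(y)+d[1]*np.sin(y))/.08,(d[0]*np.sin(y)-d[1]*np.cos(y))/.08)
E
```

```text
eef_pos: [0.5928, -0.3292, 0.0678]
ee_rot: [3.142, 0.003, -0.292]
force: [0.4, 0.3, 0.5]
width: 0.0669
gripper_force: 0.0
eef_pos: [0.5936, -0.3296, 0.0695]
ee_rot: [-3.142, -0.0, -0.292]
force: [-0.0, 0.5, 0.8]
width: 0.0224
gripper_force: 0.2
eef_pos: [0.5944, -0.3299, 0.1115]
ee_rot: [3.141, -0.002, -0.292]
force: [0.3, -0.3, -1.0]
width: 0.0209
gripper_force: 15.0
black [0.53387666 0.26465965 0.09      ]
0.07045584866592042 -0.0028230915144781196
-1.8020236435170227 -5.095302968704001
```

```bash

{
python3 -m handwheel '[[[0,0,-0.3,0,0,0,255],[0,0,-0.6,0,0,0,255],[0,0,-0.8,0,0,0,255]]]' 
python3 -m handwheel '[[[-0.07,-0.2,0,0,0,0,255],[-0.18,-0.5,0,0,0,0,255],[-0.3,-0.85,0,0,0,0,255]]]' 
python3 -m handwheel '[[[-0.15,-0.42,0,0,0,0,255],[-0.3,-0.85,0,0,0,0,255]]]' 
python3 -m handwheel '[[[-0.15,-0.42,0,0,0,0,255],[-0.3,-0.85,0,0,0,0,255]]]' 
python3 -m handwheel '[[[-0.15,-0.42,0,0,0,0,255],[-0.3,-0.85,0,0,0,0,255]]]' 
python3 -m handwheel '[[[-0.15,-0.42,0,0,0,0,255],[-0.3,-0.85,0,0,0,0,255]]]' 
python3 -m handwheel '[[[-0.1,-0.3,0,0,0,0,255],[-0.2,-0.6,0,0,0,0,255],[-0.28,-0.8,0,0,0,0,255],[-0.3,-0.85,0,0,0,0,255]]]' 
python3 -m handwheel '[[[0,0,0.2,0,0,0,255],[0,0,0.5,0,0,0,255],[0,0,0.75,0,0,0,255],[0,0,0.75,0,0,0,255]]]' 
} | tail -6
python3 - <<'E'
from h import *
b=cams.grab_frame("scene")
cv2.imwrite("pics/r3.png",cv2.resize(b[110:230,140:290],(750,600),interpolation=2))
E
```

```text
t: 34.85
eef_pos: [0.5714, 0.1011, 0.1109]
ee_rot: [3.139, 0.004, -0.293]
force: [-0.2, 0.4, -1.9]
width: 0.0212
gripper_force: 15.0
```

View pics/r3.png

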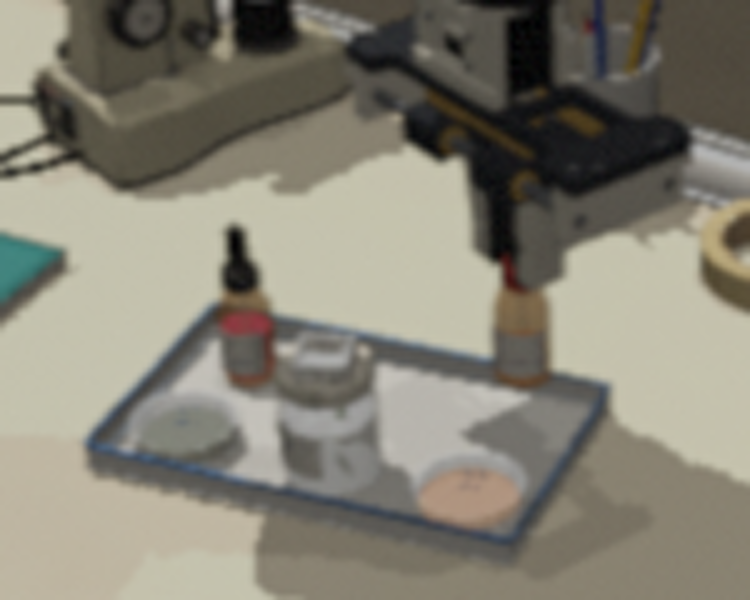

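The red bottle hangs upright over the back right of the tray, and the black bottle stands well placed. I'll lower and release.

```bash

{
python3 -m handwheel '[[[0,0,0.15,0,0,0,255],[0.02,0,0.3,0,0,0,255],[0.02,0,0.42,0,0,0,255],[0.02,0,0.48,0,0,0,255],[0.02,0,0.49,0,0,0,255]]]' 
python3 -m handwheel '[[[0,0,0,0,0,0,255],[0,0,0,0,0,0,200],[0,0,0,0,0,0,150],[0,0,0,0,0,0,100],[0,0,0,0,0,0,60]]]' 
python3 -m handwheel '[[[0,0,0,0,0,0,60],[0,0,-0.2,0,0,0,60],[0,0,-0.6,0,0,0,60],[0,0,-1,0,0,0,60],[0,0,-1,0,0,0,60]]]' 
python3 -m handwheel '[[[0.1,0.49,-0.5,0,0,0,0],[0.2,1,-1,0,0,0,0]]]' 
python3 -m handwheel '[[[0.1,0.49,0,0,0,0,0],[0.2,1,0,0,0,0,0]]]' 
python3 -m handwheel '[[[0.1,0.49,0,0,0,0,0],[0.2,1,0,0,0,0,0]]]' 
python3 -m handwheel '[[[0.1,0.49,0,0,0,0,0],[0.2,1,0,0,0,0,0],[0.2,1,0,0,0,0,0]]]' 
} | grep -E 'pos|force:|width'
python3 - <<'E'
from h import *
a=cams.grab_frame("top");b=cams.grab_frame("scene")
cv2.imwrite("pics/f1.png",np.hstack([cv2.resize(b[140:230,150:280],(400,277),interpolation=2),cv2.resize(a[155:265,115:265],(400,277),interpolation=2)]));cv2.imwrite("pics/t6f.png",a)
E
```

```text
eef_pos: [0.5744, 0.1021, 0.0738]
force: [0.9, -0.5, -1.2]
width: 0.0205
gripper_force: 15.0
eef_pos: [0.5747, 0.1022, 0.0743]
force: [0.5, -0.1, 0.0]
width: 0.0456
gripper_force: 0.0
eef_pos: [0.5765, 0.1029, 0.1583]
force: [0.3, 0.4, -0.7]
width: 0.0671
gripper_force: 0.0
eef_pos: [0.5663, 0.0202, 0.235]
force: [1.3, -0.0, 0.3]
width: 0.0818
gripper_force: 0.0
eef_pos: [0.5589, -0.0614, 0.235]
force: [0.1, 0.3, -0.2]
width: 0.0876
gripper_force: 0.0
eef_pos: [0.551, -0.1427, 0.2344]
force: [-0.0, 0.2, -0.5]
width: 0.0873
gripper_force: 0.0
eef_pos: [0.543, -0.225, 0.2339]
force: [1.0, 0.1, -0.9]
width: 0.0877
gripper_force: 0.0
```

View pics/f1.png

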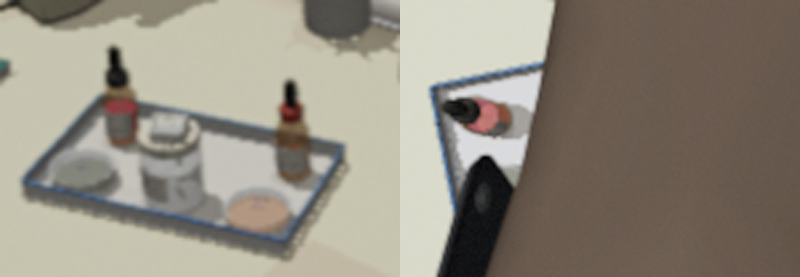

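Everything stands upright in place: black bottle behind the grey-green dish, red behind the brown, jar midway between them with the box on its lid. The arm is clear.

```bash
python3 -c "
from station import arm
print(arm.job_done())"
```

```text
the job is handed in; nothing more can be done
None
```

The tray is set out as asked and the job is handed in at about 38 s of the 106 s allowed; the last picture shows jar, box and both bottles upright in place, but no verdict came back.

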